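Slide the well plate out over the light box and hold it for reading

TASK

Get the well plate ready for reading against the light: turn the light box's selector knob clockwise from off to its two-dot click position, and then, keeping it flat on the shelf, slide the carrier board out over the shelf's edge until the black line scribed across it lies along that edge, which puts the plate over the light window. Out there the board is front-heavy and tips if let go, so finish while still holding it: level, still, its line on the edge, the plate seated in its nest and neither of them touching the light box. Leave everything else where it stands.

Things in the scene. Friction and masses are not known exactly. Their poses are not given: they have to be found in the camera images.
- selector (a joint): The light box's rotary selector, in rad, growing clockwise seen from above; click stops every 30 degrees: 0 (off, where it starts, the white pointer along the light box's -x), 0.524 (one dot), 1.047 (two dots), 1.571 (three dots, end stop). Between stops it snaps to the nearer one; turning it takes up to about 0.08 N m.
- selector_grip (a point): On the selector's upright axis at the height to grip its bar, 30 mm above the light box's top. The bar is black, 42 mm long, 13 mm thick, its top 10 mm above this point, on a round skirt 44 mm across whose top is 23 mm below this point. x runs along the bar, away from the pointer end; z is up. It turns with the knob.
- window (a point): Centre of the opal light window, 150 x 150 mm, flush in the top of the white light box (200 mm in x, 260 mm in y, 55 mm high, fixed to the table, its middle 37 mm to -y of this point). y points back to the shelf, whose edge is about 105 mm away; the selector's axis lies 127 mm to -y. z is up.
- shelf_edge (a point): Middle of the top outward edge of the low bare-metal shelf (310 mm along its edge in x, 280 mm deep in y, top 95 mm above the table, fixed). x runs along the edge, -y points outward over the light box, the shelf's top reaches 280 mm to +y; z is up.
- handle (a point): Centre of the loose carrier board's only handle: an aluminium grip bar 98 mm long in x, 12 mm thick in y, 18 mm high, its middle 36 mm above the board's top (44 mm above the shelf), on a post at each end (14 mm wide, 42 mm from the middle). It stands 30 mm from the board's rear end; -y is the board's outward direction, z up.
- line_left (a point): One end (+x side) of the black line scribed straight across the board's top, at the board's side edge. The line is 2.5 mm wide and 110 mm long, parallel to the grip bar and 75 mm to -y of it, 175 mm from the board's outward end. Axes as for the handle; the point lies on the board's top, 8 mm above the shelf.
- line_right (a point): The other end (-x side) of the same line, 110 mm from line_left.
- plate_mid (a point): Centre (half-way up) of the clear 24-well plate, 85 mm in x, 127 mm in y, 14.5 mm high, about 0.1 kg, lying loose over the opening near the board's outward end between eight 5 mm high stops, with 1.5 mm of play.
- nest (a point): Middle of the plate's place on the board, at the board's top, 105 mm to -y of the scribed line; 7 mm below plate_mid when the plate is seated.
- board: The loose white carrier board, 110 mm in x, 280 mm in y, 8 mm thick, about 0.3 kg, lying on the shelf; the plate lies at its outward (-y) end, the handle at its rear (+y) end. Origin at the centre of its underside, axes as for the handle. It starts 10 to 60 mm over the edge and turned up to 0.1 rad to it.
- lightbox: The light box as a whole; origin at the centre of its underside, axes as for the window.
- tip_box: Bystander on the shelf beside the board: grey pipette-tip box 80 x 118 mm, 50 mm high (its open lid to 85 mm). Origin at the centre of its underside.
- tube_rack: Bystander beyond the light box: white tube rack 70 x 190 mm with capped tubes, 106 mm high. Origin at the centre of its underside.
- reagent: Bystander: white bottle, 66 mm across, 130 mm high. Origin at the centre of its underside.
- cooler_rack: Bystander: yellow 96-well cooler block 85 x 127 mm, 38 mm high. Origin at the centre of its underside.
- pipette: Bystander: white pipette lying on the table, 265 mm long in x. Origin on the table under its body.
Things that resemble listed ones, but are neither listed nor needed, are in the scene too. There is more than one size of the part that bears plate_mid; the job needs the smallest.

How it is judged:
By the outcome, as a careful person would: the job done as asked, in the order asked, and still so for the second after the job is handed in, while the arm keeps its last pose, push and grip.
It also fails if it takes over 58 s, if anything falls off the work surface, if the arm or the gripper's body presses on something with over 40 N, if the wrist force passes 120 N, or if a joint passes its speed limit or range.

ROBOT

A 6-joint arm with a two-finger parallel gripper is mounted at the origin on the work surface. World frame = base frame: x ahead of the robot, y to its left, z up, the work surface at z = 0. Lengths are in mm, angles in rad, forces in N, time in s.
With the tool pointing down it reaches from about 300 to 775 mm from the base axis. Payload 14.6 kg.
Tool frame: the origin (TCP) lies between the finger pads; the fingertips stand 19 mm ahead of it and the grasp point (between the pads) is the TCP (manip.tcp_to_tips is the distance from the TCP to the fingertips, in mm); x points along the fingers, z is the direction in which the jaws open and shut, and the axes are right-handed (so a half turn about x gives the same grasp; the last joint's range is limited). The gripper opens to 94 mm and grips with 3 to 60 N. Pads are 16 mm wide; open, the fingers measure 119 mm over their backs; the gripper's body (75 mm by 177 mm) begins 78 mm behind the grasp point.
Start: joints at [1.187, 0.3, 1.521, -0, 1.321, -0.067], TCP at [171.337, 522.621, 224.446] pointing down, gripper open.
Joint ranges: [-3.03, 3.03], [-0.79, 2.21], [0.23, 2.52], [-1.04, 4.18], [0, 3.07], [-2.55, 2.55]. Speed limits (rad/s): [2.22, 2.22, 2.57, 3.14, 3.14, 3.14].

INTERFACE

Orientations are given as [roll, pitch, yaw] about the fixed x, y, z axes, in that order (R = Rz(yaw) Ry(pitch) Rx(roll)).
In Python, from cell import manip gives the robot as it stands.
- The arm moves only by the tool jog_arm, never from a script. Its argument "moves" is a list that holds one entry, the list of rows, each a list of 6 numbers: the shift along the world's x, y, z in mm, then the turn, a rotation vector about the world's x, y, z in degrees. In form: [[[dx, dy, dz, wx, wy, wz], ...]]. A call has 1 to 5 rows; each row shifts and turns the pose as measured when the row begins; what a row does not reach is not made up. A row lasts 1/10 s, in which the tool goes at most 50 mm and 8.59 degrees, less where a joint would pass 70% of its speed; a pose out of reach is approached as far as the arm can. A call is refused whole if a number of a shift passes 50 or a number of a turn 8.59, either way. A call with a gripper value outside its range is refused whole. "gripper" is the opening, from -1 (shut) to 1 (fully open), set as the call begins (left out, the last holds). The fingers move at their own pace and stop on an object; "squeeze" is the grip in N (left out, the last holds). Time passes only in rows, so rows that do not move let the fingers close. It gives the time, the measured TCP pose, the force and the opening at its end, in the units of the state.
- manip.read_state(): the state, without advancing time (a new reading comes with each control period).
- manip.camera(name): name is "scene" or "top" or "wrist"; returns (picture, depth): 480x640x3 uint8, blue, green, red; 480x640 float32, mm along the optical axis (not along the pixel's ray), 0 where there is no reading.
- manip.camera_params(name): a dict with "fx", "fy", "cx", "cy" (pixels), "dist" ([k1, k2, p1, p2, k3] as OpenCV has them; the pictures are not rectified), "rvec" (rotation vector, rad) and "tvec" (3), from world to camera coordinates, as OpenCV has them. Camera axes: x right, y down, z forward; pixel columns grow to the right and rows downward; lengths in mm; the calibration is good to about 2 mm. A picture is of the moment at which its call begins: read the wrist's pose just before it. camera_params takes no time and is no camera call; for the wrist camera it gives the pose at the moment of the call.
- manip.sign_off(): hands the job in, once; it reports no verdict.
The state is a dict: "clock": time; "joints": joint angles; "qd": joint speeds; "effort": joint torques, N m; "eef_pos": TCP position; "eef_rot": TCP orientation; "wrist_force": force on the tool from outside, world axes, zero at the start; "moment": the same for the moment, N m; "finger_gap": finger opening in mm.
Only numpy, scipy, OpenCV 4.12 (cv2) and the standard library are available. Lean on these libraries where they do the work, as an engineer would, in place of code of your own. Each camera call takes 0.05 s, during which the arm holds its last target. There are 200 camera calls.

## Working session

There is one attempt and no reset: what is moved stays moved. The work goes in short steps, Python scripts to look and compute and a tool call to move; the robot and the scene stay as the last step left them, time stands still between calls to the robot, and variables do not carry over. Pictures are saved under pics/ and viewed, about 8 in all and at most 12, crops included, and the job is handed in when it is done.

Besides the shell and the picture viewer there is one more tool, called after "Request:" in YAML: its name, and indented under it one key for each argument. jog_arm: Moves the arm, as the interface text tells. Its arguments: {"type":"object","properties":{"moves":{"type":"array","items":{"type":"array","items":{"type":"array","items":{"type":"number"}}}},"gripper":{"type":"number"},"squeeze":{"type":"number"}},"required":["moves"]}

```bash
mkdir -p pics; ls; cat > h.py <<'E'
import cv2,numpy as np
from cell import manip
def grab(name,fn):
    P=manip.camera_params(name); im,d=manip.camera(name)
    cv2.imwrite(f'pics/{fn}.png',im); np.savez(f'pics/{fn}.npz',d=d,P=np.array(P,dtype=object),im=im); return im,d,P
def load(fn):
    z=np.load(f'pics/{fn}.npz',allow_pickle=True); return z['im'],z['d'],z['P'].item()
def KR(P):
    K=np.array([[P['fx'],0,P['cx']],[0,P['fy'],P['cy']],[0,0,1.]])
    R=cv2.Rodrigues(np.array(P['rvec'],float))[0]; return K,np.array(P['dist'],float),R,np.array(P['tvec'],float).ravel()
def ray(P,uv):
    K,D,R,t=KR(P); n=cv2.undistortPoints(np.array([[uv]],float),K,D)[0,0]
    return -R.T@t, R.T@np.array([n[0],n[1],1.])
def onz(P,uv,z):
    o,v=ray(P,uv); return o+v*(z-o[2])/v[2]
def dep(P,uv,d):
    u,v=map(int,np.round(uv)); w=d[v-2:v+3,u-2:u+3]; w=w[w>0]; o,r=ray(P,uv); return o+r*np.median(w) if len(w) else None
def proj(P,X):
    K,D,R,t=KR(P); return cv2.projectPoints(np.array(X,float).reshape(-1,3),np.array(P['rvec'],float),t,K,D)[0].reshape(-1,2)
E
python3 - <<'E'
from h import *
for n in('scene','top'):
    im,d,P=grab(n,n+'0'); print(n,(-KR(P)[2].T@KR(P)[3]).round(), (d>0).mean())
a=cv2.imread('pics/scene0.png');print(manip.read_state())
E
```

```text
pics
scene [1147.  147. 1072.] 0.9960286458333333
top [ 296.  -38. 1112.] 0.99611328125
{'clock': 0.1, 'joints': array([ 1.18739766e+00,  3.00378713e-01,  1.52148663e+00,  4.03898936e-05,
        1.32068617e+00, -6.65913840e-02]), 'qd': array([-0.00070953, -0.00075307, -0.00105317, -0.00019612,  0.00145162,
       -0.0005671 ]), 'effort': array([ 1.06934956e-03, -5.32640398e+01, -3.53285301e+01,  7.09318346e-02,
        2.33897078e-02, -1.25932884e-04]), 'eef_pos': array([171.25803085, 522.44751153, 223.97695048]), 'eef_rot': array([ 3.03422184,  1.56983667, -1.99498444]), 'wrist_force': array([-0.3966904 , -0.04937679, -0.2970434 ]), 'moment': array([0.05353539, 0.02709604, 0.0273462 ]), 'finger_gap': 94.07018502168813}
```

View pics/top0.png

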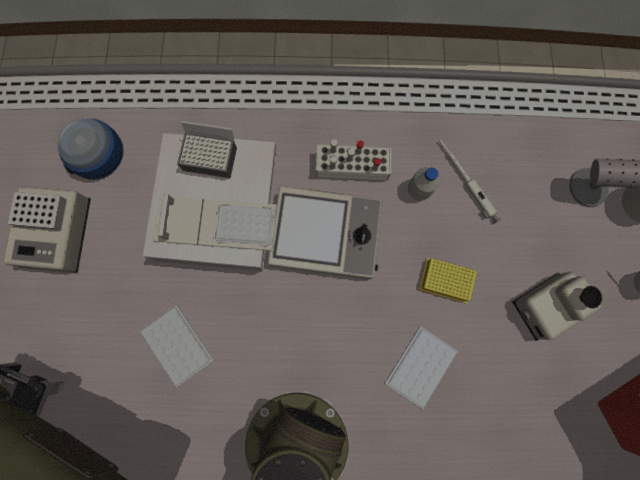

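View pics/scene0.png

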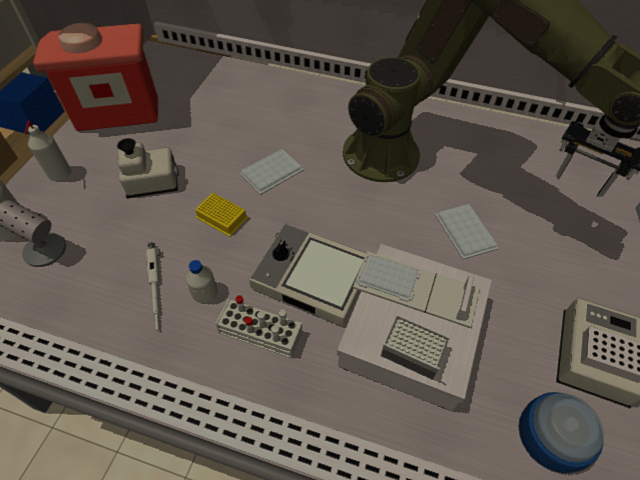

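```bash
python3 - <<'E'
from h import *
im,d,P=load('top0')
c=im[120:285,140:390]; c=cv2.resize(c,None,fx=3.2,fy=3.2,interpolation=cv2.INTER_CUBIC)
c=cv2.convertScaleAbs(c,alpha=1.3,beta=10)
cv2.imwrite('pics/crop1.png',c)
for uv in [(362,234),(312,230),(245,224),(163,218),(200,200),(170,150),(260,255)]: print(uv,dep(P,uv,d).round(1))
E
```

```text
(362, 234) [ 500.  -148.9   94.4]
(312, 230) [515.7 -30.4  55.9]
(245, 224) [514.7 124.6 116.8]
(163, 218) [519.3 306.8 146.5]
(200, 200) [574.5 236.8 103.1]
(170, 150) [702.8 322.1  95.7]
(260, 255) [445.9  89.7  95.2]
```

View pics/crop1.png

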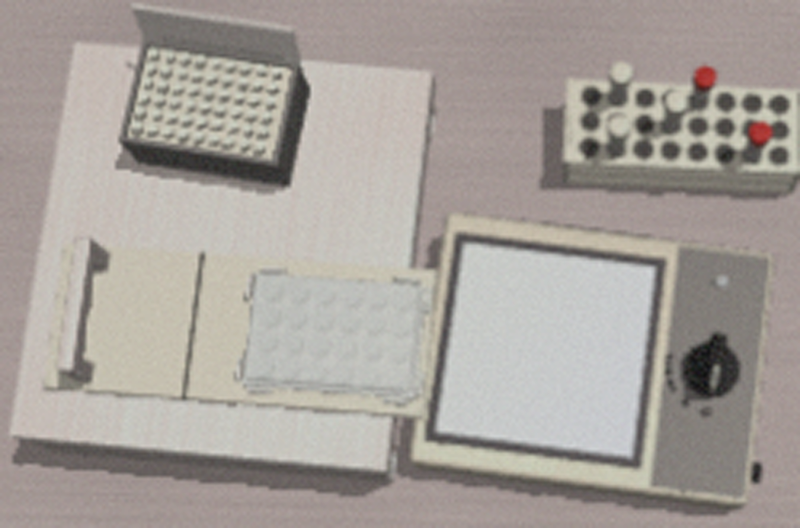

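```bash
python3 - <<'E'
from h import *
im,d,P=load('top0')
f=lambda u,v,z: onz(P,(140+u/3.2,120+v/3.2),z)
def seg(n,a,b,z):
    A,B=f(*a,z),f(*b,z); w=B-A; print(n,A.round(1),B.round(1),'mid',((A+B)/2).round(1),'len',np.linalg.norm(w).round(1),'ang',np.degrees(np.arctan2(w[1],w[0])).round(2))
seg('edge',(395,470),(433,72),95)
seg('rear',(12,437),(72,43),95)
seg('near',(12,437),(395,470),95)
seg('far',(72,43),(433,72),95)
seg('line',(184,397),(202,254),103)
seg('handle',(68,375),(88,240),148)
seg('knob',(708,393),(718,335),95)
seg('win -y',(638,464),(664,262),55)
seg('win +y',(429,440),(457,237),55)
seg('box -y',(745,502),(770,255),55)
seg('box +y',(412,462),(448,216),55)
seg('plate -y',(418,393),(424,280),117)
seg('plate +y',(245,385),(255,272),117)
E
```

```text
edge [418.2  80.7  95. ] [725.8  63.3  95. ] mid [572.  72.  95.] len 308.0 ang -3.24
rear [437.6 363.9  95. ] [746.7 345.1  95. ] mid [592.1 354.5  95. ] len 309.7 ang -3.49
near [437.6 363.9  95. ] [418.2  80.7  95. ] mid [427.9 222.3  95. ] len 283.8 ang -93.91
far [746.7 345.1  95. ] [725.8  63.3  95. ] mid [736.2 204.2  95. ] len 282.5 ang -94.25
line [468.1 235.9 103. ] [576.1 229.5 103. ] mid [522.1 232.7 103. ] len 108.2 ang -3.4
handle [474.7 306.7 148. ] [572.9 300.3 148. ] mid [523.8 303.5 148. ] len 98.4 ang -3.76
knob [ 478.7 -147.    95. ] [ 522.5 -154.6   95. ] mid [ 500.6 -150.8   95. ] len 44.4 ang -9.82
win -y [430.5 -98.1  55. ] [ 588.8 -117.4   55. ] mid [ 509.6 -107.8   55. ] len 159.5 ang -6.97
win +y [446.3  60.4  55. ] [606.1  43.9  55. ] mid [526.2  52.2  55. ] len 160.7 ang -5.91
box -y [ 402.8 -179.1   55. ] [ 596.  -200.2   55. ] mid [ 499.4 -189.7   55. ] len 194.4 ang -6.24
box +y [429.3  72.8  55. ] [623.   51.4  55. ] mid [526.2  62.1  55. ] len 194.9 ang -6.28
plate -y [471.4  63.7 117. ] [555.   62.2 117. ] mid [513.2  62.9 117. ] len 83.6 ang -1.03
plate +y [475.2 188.5 117. ] [559.2 185.9 117. ] mid [517.2 187.2 117. ] len 84.0 ang -1.73
```

```bash
cat >> h.py <<'E'
from scipy.spatial.transform import Rotation as Ro
def st():
    s=manip.read_state(); R=Ro.from_euler('xyz',s['eef_rot']).as_matrix(); z=R[:,2]
    print('t',round(s['clock'],2),'pos',s['eef_pos'].round(1),'xax',R[:,0].round(4),'jawyaw-90',((np.degrees(np.arctan2(z[1],z[0]))-90+90)%180-90).round(2),'z',z.round(3),'F',s['wrist_force'].round(1),'M',s['moment'].round(2),'gap',round(s['finger_gap'],1),'j',s['joints'].round(2)); return s,R
E
python3 -c "
from h import *
st(); P=manip.camera_params('wrist'); K,D,R,t=KR(P); print((-R.T@t).round(), R.round(2))"
```

```text
t 0.1 pos [171.3 522.4 224. ] xax [-4.e-04 -9.e-04 -1.e+00] jawyaw-90 -18.15 z [ 0.312  0.95  -0.001] F [-0.4 -0.  -0.3] M [0.05 0.03 0.03] gap 94.1 j [ 1.19  0.3   1.52  0.    1.32 -0.07]
[ 95. 546. 384.] [[ 0.31  0.95 -0.  ]
 [ 0.91 -0.3   0.28]
 [ 0.26 -0.09 -0.96]]
```

Request:
jog_arm:
  moves:
    - [[22,-44,0,0,0,2.4],[22,-44,0,0,0,2.4],[22,-44,0,0,0,2.4],[22,-44,0,0,0,2.4],[22,-44,0,0,0,2.4]]

```text
clock: 0.6
eef_pos: [279.8, 299.1, 221.0]
eef_rot: [2.806, 1.566, -2.0]
wrist_force: [1.8, 1.1, 0.3]
finger_gap: 94.1
```

Request:
jog_arm:
  moves:
    - [[22,-44,0,0,0,0],[22,-44,0,0,0,0],[22,-44,0,0,0,0],[22,-44,0,0,0,0],[22,-44,0,0,0,0]]

```text
clock: 1.1
eef_pos: [388.9, 73.9, 221.1]
eef_rot: [2.999, 1.566, -1.802]
wrist_force: [0.6, 0.8, 0.1]
finger_gap: 93.9
```

Request:
jog_arm:
  moves:
    - [[22,-44,0,0,0,0],[22,-44,0,0,0,0],[22,-44,0,0,0,0],[22,-44,0,0,0,0],[22,-44,0,0,0,0]]

```text
clock: 1.6
eef_pos: [498.0, -151.2, 220.8]
eef_rot: [3.069, 1.567, -1.734]
wrist_force: [1.1, 0.9, 0.9]
finger_gap: 94.0
```

```bash
python3 - <<'E'
from h import *
st(); im,d,P=grab('wrist','w1'); p=proj(P,[500,-150,95])[0]; print(p); st()
E
```

```text
t 1.6 pos [ 498.  -151.2  220.8] xax [-6.0e-04 -3.9e-03 -1.0e+00] jawyaw-90 -5.21 z [ 0.091  0.996 -0.004] F [1.1 0.9 0.9] M [0.04 0.03 0.02] gap 94.0 j [-0.36  0.24  1.61 -0.    1.29 -1.84]
[329.11703629 232.17389473]
t 1.65 pos [ 499.8 -156.2  220. ] xax [-9.0e-04 -5.1e-03 -1.0e+00] jawyaw-90 -5.35 z [ 0.093  0.996 -0.005] F [-0.1 -4.6 -2.1] M [-0.01  0.05  0.03] gap 94.0 j [-0.37  0.24  1.6  -0.01  1.29 -1.85]
```

View pics/w1.png

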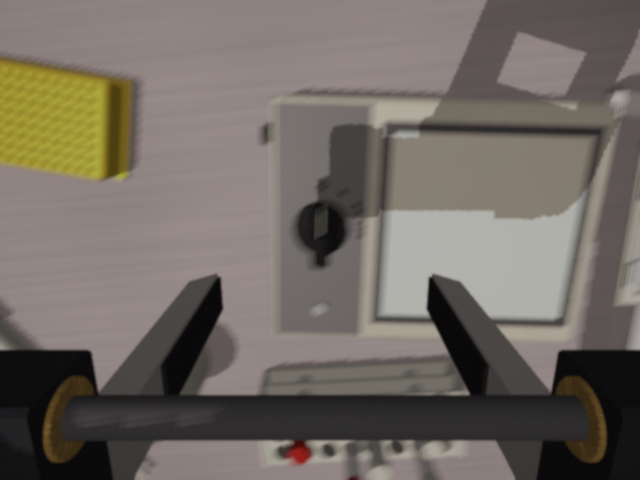

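```bash
python3 - <<'E'
from h import *
st(); im,d,P=grab('wrist','w2'); st()
c=im[80:350,240:640]; c=cv2.resize(c,None,fx=2,fy=2,interpolation=cv2.INTER_CUBIC); cv2.imwrite('pics/w2c.png',c)
E
```

```text
t 1.65 pos [ 499.8 -156.2  220. ] xax [-9.0e-04 -5.1e-03 -1.0e+00] jawyaw-90 -5.35 z [ 0.093  0.996 -0.005] F [-0.1 -4.6 -2.1] M [-0.01  0.05  0.03] gap 94.0 j [-0.37  0.24  1.6  -0.01  1.29 -1.85]
t 1.7 pos [ 498.5 -153.2  219.8] xax [-0.0019 -0.0041 -1.    ] jawyaw-90 -5.42 z [ 0.094  0.996 -0.004] F [ 0.7 -0.2 -0.4] M [ 0.07  0.02 -0.04] gap 93.9 j [-0.37  0.24  1.61 -0.    1.29 -1.84]
```

View pics/w2c.png

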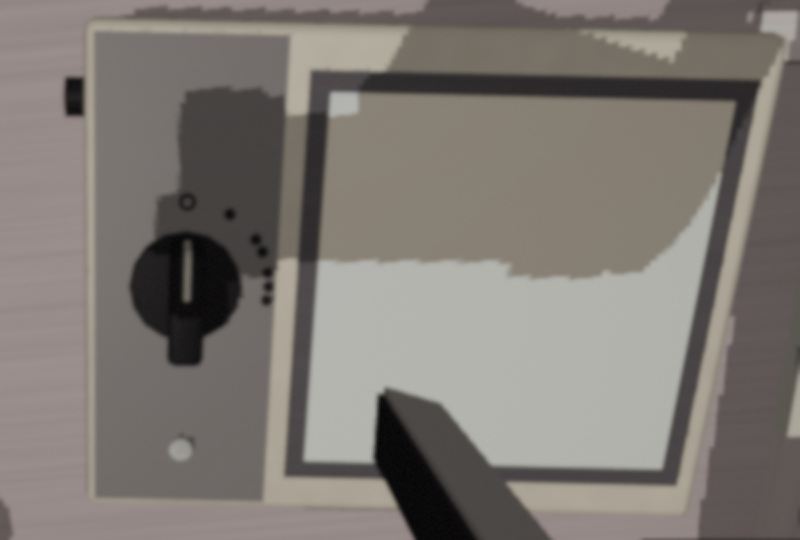

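```bash
python3 - <<'E'
from h import *
im,d,P=load('w2')
f=lambda u,v,z: onz(P,(240+u/2,80+v/2),z).round(1)
print('skirt',f(186,285,62),'diam',f(130,285,62),f(242,285,62))
print('bar near end',f(185,345,95),'off ring',f(187,202,55),'pointer',f(187,240,95),f(187,303,95))
a,b=f(93,33,55),f(93,497,55); print('box -y side',a,b,np.degrees(np.arctan2(*(b-a)[1::-1])))
for c in [(94,22),(785,38),(93,499),(685,513)]: print(f(*c,55))
w=[f(*c,55) for c in [(312,71),(760,80),(287,476),(677,486)]]; print(w,np.mean(w,0))
K=cv2.convertScaleAbs(d,alpha=1)
m=[dep(P,(240+u/2,80+v/2),d).round(1) for u,v in [(185,250),(185,300),(185,340)]]; print(m)
# cluster of knob-top depth
R=[]
for v in range(190,275):
  for u in range(290,380):
    if d[v,u]>0:
      o,r=ray(P,(u,v)); X=o+r*d[v,u]
      if X[2]>85: R.append(X)
R=np.array(R); print(len(R),R.mean(0),R.min(0),R.max(0)); print(cv2.minAreaRect(R[:,:2].astype(np.float32)))
E
```

```text
skirt [ 503.5 -152.2   62. ] diam [ 501.5 -173.8   62. ] [ 505.5 -130.5   62. ]
bar near end [ 516.7 -154.1   95. ] off ring [ 472.4 -148.9   55. ] pointer [ 479.  -150.1   95. ] [ 501.4 -152.1   95. ]
box -y side [ 407.3 -177.7   55. ] [ 594.9 -200.    55. ] -6.7789361434505775
[ 403.5 -176.9   55. ]
[432.8  73.3  55. ]
[ 595.8 -200.1   55. ]
[625.3  51.2  55. ]
[array([428.2, -98.6,  55. ]), array([446.9,  65.7,  55. ]), array([ 592.5, -117. ,   55. ]), array([612.1,  46.9,  55. ])] [519.925 -25.75   55.   ]
[array([ 483.4, -151.1,   90.7]), array([ 500.2, -152.7,   95.2]), array([ 514.8, -154. ,   95.1])]
1059 [ 502.63707947 -152.98168441   94.3745058 ] [ 482.92199307 -161.45367039   85.00580122] [ 524.6722336  -144.78269665   97.32275889]
((503.78802490234375, -153.071044921875), (13.00537395477295, 42.14065933227539), 83.53667449951172)
```

Request:
jog_arm:
  moves:
    - [[5,0,-30,0,0,-1.1],[0,0,-30,0,0,0],[0,0,-25,0,0,0],[0,0,0,0,0,0]]
  gripper: 0

```text
clock: 2.1
eef_pos: [502.7, -153.0, 131.5]
eef_rot: [2.533, 1.566, -2.296]
wrist_force: [0.7, -0.5, 0.1]
finger_gap: 65.3
```

```bash
python3 -c "
from h import *
st()"
```

```text
t 2.1 pos [ 502.7 -153.   131.5] xax [-0.0029 -0.0033 -1.    ] jawyaw-90 -6.7 z [ 0.117  0.993 -0.004] F [ 0.7 -0.5  0.1] M [ 0.   -0.05  0.03] gap 65.3 j [-0.36  0.34  1.69 -0.    1.11 -1.82]
```

Request:
jog_arm:
  moves:
    - [[1,0,-20,0,0,0.3],[0,0,-15,0,0,0],[0,0,-8,0,0,0],[0,0,0,0,0,0]]

```text
clock: 2.5
eef_pos: [504.8, -151.9, 91.2]
eef_rot: [-3.054, 1.567, -1.593]
wrist_force: [-0.0, -0.0, 0.2]
finger_gap: 47.2
```

Request:
jog_arm:
  moves:
    - [[0,0,0,0,0,0],[0,0,0,0,0,0],[0,0,0,0,0,0],[0,0,0,0,0,0],[0,0,0,0,0,0]]
  gripper: -1
  squeeze: 30

```text
clock: 3.0
eef_pos: [506.1, -151.8, 94.9]
eef_rot: [-2.355, 1.564, -0.894]
wrist_force: [0.1, 1.2, -3.6]
finger_gap: 12.6
```

```bash
python3 -c "
from h import *
st()"
```

```text
t 3.0 pos [ 506.1 -151.8   94.9] xax [ 0.0043 -0.0053 -1.    ] jawyaw-90 -6.29 z [ 0.11   0.994 -0.005] F [ 0.1  1.2 -3.6] M [ 0.22 -0.23  0.01] gap 12.6 j [-0.36  0.4   1.72 -0.    1.02 -1.82]
```

Request:
jog_arm:
  moves:
    - [[0,0,0,0,0,0],[0,0,0,0,0,0],[-2.5,-1,-5,0,0,0],[0,0,-5,0,0,0]]
  gripper: -0.5

```text
clock: 3.4
eef_pos: [503.7, -153.1, 84.9]
eef_rot: [-2.305, 1.563, -0.844]
wrist_force: [0.5, -0.1, -0.3]
finger_gap: 23.3
```

```bash
python3 -c "
from h import *
st()"
```

```text
t 3.4 pos [ 503.7 -153.1   84.9] xax [ 0.0053 -0.0059 -1.    ] jawyaw-90 -6.29 z [ 0.11   0.994 -0.005] F [ 0.5 -0.1 -0.3] M [ 0.07 -0.03 -0.  ] gap 23.3 j [-0.36  0.41  1.73 -0.    1.   -1.82]
```

Good. Grip and turn 60° clockwise.

Request:
jog_arm:
  moves:
    - [[0,0,1,0,0,0],[0,0,0,0,0,0],[0,0,0,0,0,0],[0,0,0,0,0,-5]]
  gripper: -1
  squeeze: 40

```text
clock: 3.8
eef_pos: [503.4, -151.5, 85.2]
eef_rot: [-2.014, 1.566, -0.641]
wrist_force: [0.3, 0.6, -0.9]
finger_gap: 13.0
```

Request:
jog_arm:
  moves:
    - [[0,0,0,0,0,-8.5],[0,0,0,0,0,-8.5],[0,0,0,0,0,-8.5],[0,0,0,0,0,-8.5],[0,0,0,0,0,0]]

```text
clock: 4.3
eef_pos: [503.8, -150.7, 85.2]
eef_rot: [-1.718, 1.567, -0.951]
wrist_force: [0.1, 0.4, 0.2]
finger_gap: 12.6
```

```bash
python3 -c "
from h import *
st()"
```

```text
t 4.3 pos [ 503.8 -150.7   85.2] xax [ 0.0024 -0.0033 -1.    ] jawyaw-90 -46.11 z [ 0.721  0.693 -0.001] F [0.1 0.4 0.2] M [-0.02  0.13  0.05] gap 12.6 j [-0.36  0.41  1.73 -0.    1.   -1.12]
```

Request:
jog_arm:
  moves:
    - [[0,0,0,0,0,-8],[0,0,0,0,0,-8],[0,0,0,0,0,-4],[0,0,0,0,0,0]]

```text
clock: 4.7
eef_pos: [504.2, -150.4, 85.2]
eef_rot: [-1.499, 1.567, -1.076]
wrist_force: [0.1, 0.4, 0.1]
finger_gap: 12.6
```

```bash
python3 -c "
from h import *
st()"
```

```text
t 4.7 pos [ 504.2 -150.4   85.2] xax [ 0.0019 -0.0036 -1.    ] jawyaw-90 -65.77 z [0.912 0.41  0.   ] F [0.1 0.4 0.1] M [0.09 0.1  0.01] gap 12.6 j [-0.36  0.41  1.73 -0.    1.   -0.78]
```

Request:
jog_arm:
  moves:
    - [[0,0,0,0,0,-0.5],[0,0,0,0,0,0],[0,0,0,0,0,0],[0,0,15,0,0,0],[0,0,30,0,0,0]]
  gripper: -0.3

```text
clock: 5.2
eef_pos: [502.4, -150.3, 127.9]
eef_rot: [3.11, 1.566, -2.746]
wrist_force: [0.5, 0.3, -0.1]
finger_gap: 33.1
```

Request:
jog_arm:
  moves:
    - [[0,0,45,0,0,8.5],[0,10,48,0,0,8.5],[0,48,8,0,0,8.5],[0,48,0,0,0,8.5],[0,48,0,0,0,8.5]]

```text
clock: 5.7
eef_pos: [502.2, 3.5, 237.0]
eef_rot: [-2.125, 1.563, -0.943]
wrist_force: [0.8, 0.2, 0.3]
finger_gap: 33.0
```

Request:
jog_arm:
  moves:
    - [[0,48,0,0,0,8.5],[0,48,0,0,0,8.5],[5,48,0,0,0,2.5],[5,30,0,0,0,0],[0,0,0,0,0,0]]
  gripper: 0.3

```text
clock: 6.2
eef_pos: [510.4, 188.9, 238.2]
eef_rot: [-1.925, 1.561, -0.381]
wrist_force: [1.2, 0.6, -0.5]
finger_gap: 60.7
```

```bash
python3 - <<'E'
from h import *
st(); im,d,P=grab('wrist','w3'); im2,_,_=grab('top','t3'); st()
c=cv2.resize(im2[190:285,310:390],None,fx=4,fy=4,interpolation=cv2.INTER_CUBIC)
o=np.zeros((480,960,3),np.uint8); o[:,:640]=im; o[:380,640:960]=c; cv2.imwrite('pics/m3.png',cv2.resize(o,(800,400)))
E
```

```text
t 6.2 pos [510.4 188.9 238.2] xax [ 0.009  -0.0036 -1.    ] jawyaw-90 -1.53 z [ 0.027  1.    -0.003] F [ 1.2  0.6 -0.5] M [ 0.02 -0.02  0.02] gap 60.7 j [ 0.29  0.27  1.52 -0.01  1.34 -1.25]
t 6.3 pos [510.4 186.2 238.2] xax [ 0.0088 -0.0041 -1.    ] jawyaw-90 -1.69 z [ 0.029  1.    -0.004] F [ 0.4 -1.1 -0.5] M [-0.01  0.02  0.06] gap 60.9 j [ 0.29  0.27  1.53 -0.01  1.34 -1.25]
```

View pics/m3.png

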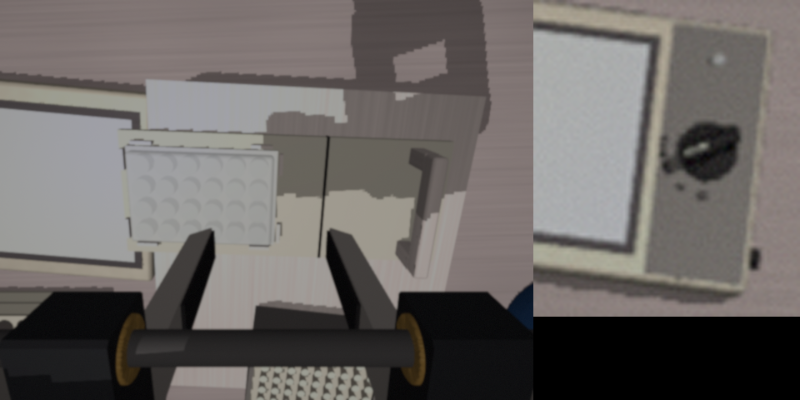

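Request:
jog_arm:
  moves:
    - [[5,45,0,0.23,0.5,-2],[5,45,0,0,0,0],[3,26,-10,0,0,0],[0,0,-10,0,0,0],[0,0,0,0,0,0]]

```text
clock: 6.8
eef_pos: [525.3, 298.8, 218.2]
eef_rot: [-2.558, 1.57, -1.059]
wrist_force: [-1.5, -0.1, -0.7]
finger_gap: 60.9
```

```bash
python3 - <<'E'
from h import *
st(); manip.camera('wrist'); s,_=st(); im,d,P=grab('wrist','w4'); st()
cv2.imwrite('pics/w4b.png',im)
E
```

```text
t 6.8 pos [525.3 298.8 218.2] xax [ 6.0e-04 -1.1e-03 -1.0e+00] jawyaw-90 -4.12 z [ 0.072  0.997 -0.001] F [-1.5 -0.1 -0.7] M [ 0.03 -0.02 -0.01] gap 60.9 j [ 0.46  0.43  1.36 -0.    1.35 -1.04]
t 6.85 pos [525.6 298.7 219. ] xax [ 1.5e-03 -7.0e-04 -1.0e+00] jawyaw-90 -4.14 z [ 0.072  0.997 -0.001] F [ 0.1 -0.1  0.7] M [ 0.01 -0.04  0.02] gap 61.2 j [ 0.46  0.43  1.36 -0.    1.35 -1.04]
t 6.9 pos [525.7 298.7 219.7] xax [ 2.4e-03 -2.0e-04 -1.0e+00] jawyaw-90 -4.17 z [0.073 0.997 0.   ] F [-0.4  0.3  0.4] M [ 0.06 -0.04  0.03] gap 60.9 j [ 0.46  0.42  1.36 -0.    1.35 -1.04]
```

View pics/w4.png

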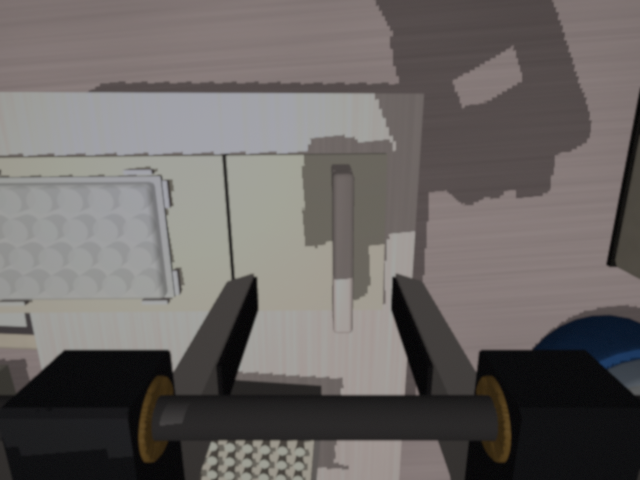

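```bash
python3 - <<'E'
from h import *
im,d,P=load('w4')
A,B=onz(P,(343,167),148),onz(P,(343,332),148); w=B-A; print('handle',A.round(1),B.round(1),((A+B)/2).round(1),np.linalg.norm(w),np.degrees(np.arctan2(w[1],w[0])))
A,B=onz(P,(225.5,154),103),onz(P,(233,282),103); w=B-A; print('line',A.round(1),B.round(1),np.linalg.norm(w),np.degrees(np.arctan2(w[1],w[0])))
R=np.array([o+r*d[v,u] for v in range(150,345) for u in range(320,370) if d[v,u]>0 for o,r in [ray(P,(u,v))]])
R=R[R[:,2]>140]; print(len(R),np.median(R,0)); print(cv2.minAreaRect(R[:,:2].astype(np.float32)))
E
```

```text
handle [475.8 311.  148. ] [575.7 304.9 148. ] [525.8 308.  148. ] 100.13004858344217 -3.4706483486639064
line [467.9 237.5 103. ] [556.4 230.6 103. ] 88.79590820720918 -4.465508410823359
3290 [523.26752662 307.94218261 147.8551511 ]
((527.7402954101562, 307.9781188964844), (11.807507514953613, 97.73957061767578), 86.16304779052734)
```

Request:
jog_arm:
  moves:
    - [[1,9,-20,0,0.1,0.3],[0,0,-25,0,0,0],[0,0,-25,0,0,0],[0,0,-8,0,0,0],[0,0,0,0,0,0]]

```text
clock: 7.4
eef_pos: [529.4, 302.0, 145.1]
eef_rot: [-1.156, 1.563, 0.341]
wrist_force: [-0.0, 0.4, 0.7]
finger_gap: 60.9
```

```bash
python3 -c "
from h import *
st()"
```

```text
t 7.4 pos [529.4 302.  145.1] xax [ 0.0075  0.0027 -1.    ] jawyaw-90 -4.23 z [0.074 0.997 0.003] F [-0.   0.4  0.7] M [-0.01  0.03 -0.02] gap 60.9 j [ 0.46  0.5   1.44 -0.    1.2  -1.04]
```

Request:
jog_arm:
  moves:
    - [[-3,6,-6,-0.15,0.43,0.4],[0,0,0,0,0,0]]

```text
clock: 7.6
eef_pos: [527.2, 307.9, 141.2]
eef_rot: [-0.959, 1.569, 0.544]
wrist_force: [0.7, 0.1, 0.1]
finger_gap: 61.0
```

```bash
python3 -c "
from h import *
st()"
```

```text
t 7.6 pos [527.2 307.9 141.2] xax [ 0.0019  0.0011 -1.    ] jawyaw-90 -3.87 z [0.068 0.998 0.001] F [0.7 0.1 0.1] M [-0.04  0.02 -0.02] gap 61.0 j [ 0.47  0.51  1.43  0.    1.2  -1.03]
```

Request:
jog_arm:
  moves:
    - [[0,0,-2.5,0,0.1,0],[0,0,0,0,0,0],[0,0,0,0,0,0],[0,0,0,0,0,0],[0,0,0,0,0,0]]
  gripper: -1
  squeeze: 45

```text
clock: 8.1
eef_pos: [527.8, 308.5, 140.8]
eef_rot: [-0.791, 1.567, 0.712]
wrist_force: [0.2, 0.2, 0.1]
finger_gap: 24.6
```

```bash
python3 - <<'E'
from h import *
st(); im,d,P=grab('top','t5'); st()
c=im[120:285,140:390]; c=cv2.resize(c,None,fx=3.2,fy=3.2,interpolation=cv2.INTER_CUBIC); cv2.imwrite('pics/t5c.png',c)
E
```

```text
t 8.1 pos [527.8 308.5 140.8] xax [ 0.003   0.0026 -1.    ] jawyaw-90 -3.84 z [0.067 0.998 0.003] F [0.2 0.2 0.1] M [-0.06 -0.05  0.  ] gap 24.6 j [ 0.47  0.51  1.43  0.    1.2  -1.04]
t 8.15 pos [527.8 308.5 140.9] xax [ 0.003   0.0026 -1.    ] jawyaw-90 -3.84 z [0.067 0.998 0.003] F [ 0.  -0.  -0.1] M [-0.04  0.03 -0.02] gap 20.8 j [ 0.47  0.51  1.43  0.    1.2  -1.04]
```

Request:
jog_arm:
  moves:
    - [[0,0,-1.5,-0.15,0.17,0],[0,0,0,0,0,0],[0,0,0,0,0,0],[0,0,0,0,0,0]]

```text
clock: 8.55
eef_pos: [528.0, 308.7, 139.5]
eef_rot: [-0.917, 1.57, 0.587]
wrist_force: [-0.7, 0.3, 1.3]
finger_gap: 11.6
```

```bash
python3 - <<'E'
from h import *
st(); im,d,P=grab('top','t5'); im,d,P=grab('scene','s5'); st()
E
```

```text
t 8.55 pos [528.  308.7 139.5] xax [ 3.e-04  2.e-04 -1.e+00] jawyaw-90 -3.83 z [0.067 0.998 0.   ] F [-0.7  0.3  1.3] M [0.14 0.02 0.02] gap 11.6 j [ 0.47  0.51  1.43  0.    1.2  -1.03]
t 8.65 pos [527.9 308.7 139.5] xax [ 3.e-04  2.e-04 -1.e+00] jawyaw-90 -3.83 z [0.067 0.998 0.   ] F [-0.1  0.2  0.8] M [0.1  0.02 0.06] gap 11.5 j [ 0.47  0.51  1.43  0.    1.2  -1.03]
```

```bash
cat > m.py <<'E'
from h import *
def xyz(P,d):
    K,D,R,t=KR(P); h,w=d.shape; uv=np.stack(np.meshgrid(np.arange(w),np.arange(h)),-1).reshape(-1,1,2).astype(float)
    n=cv2.undistortPoints(uv,K,D).reshape(h,w,2); c=np.dstack([n,np.ones((h,w))])*d[...,None]
    return (c-t)@R
def edge(fn,u0=200,u1=330,v0=130,v1=275,skip=(0,0)):
    im,d,P=load(fn); X=xyz(P,d); pts=[]
    for v in range(v0,v1):
        if skip[0]<=v<skip[1]: continue
        ok=[u for u in range(u0,u1) if abs(X[v,u,2]-95)<4]
        if ok:
            q=onz(P,(max(ok)+.5,v),95)
            pts.append(q)
    p=np.array(pts); keep=np.ones(len(p),bool)
    for _ in range(6):
        a,b=np.polyfit(p[keep,0],p[keep,1],1); r=p[:,1]-a*p[:,0]-b; keep=abs(r)<max(1.2,2*r[keep].std())
    print(fn,'edge n',keep.sum(),'yaw',np.degrees(np.arctan(a)).round(2),'y@520',round(a*520+b,1),'std',r[keep].std().round(2),'xr',p[keep,0].min().round(),p[keep,0].max().round()); return a,b
def line(fn,ua,ub,va,vb):
    im,d,P=load(fn); g=cv2.cvtColor(im,cv2.COLOR_BGR2GRAY).astype(float); pts=[]
    for v in range(va,vb):
        s=g[v,ua:ub]; w=np.clip(np.median(s)-s-25,0,None)
        if w.max()>15:
            k=w.argmax(); sl=slice(max(0,k-2),k+3); pts.append(onz(P,(ua+(np.arange(ub-ua)[sl]*w[sl]).sum()/w[sl].sum(),v),103))
    p=np.array(pts); keep=np.ones(len(p),bool)
    for _ in range(6):
        a,b=np.polyfit(p[keep,0],p[keep,1],1); r=p[:,1]-a*p[:,0]-b; keep=abs(r)<max(1,2*r[keep].std())
    print(fn,'line n',keep.sum(),'yaw',np.degrees(np.arctan(a)).round(2),'y@520',round(a*520+b,1),'std',r[keep].std().round(2),'x',p[keep,0].min().round(1),p[keep,0].max().round(1)); return a,b
E
python3 - <<'E'
from m import *
edge('top0'); line('top0',190,212,198,246); line('t5',190,212,198,246)
im,d,P=load('t5'); cv2.imwrite('pics/t5c.png',cv2.resize(im[120:285,140:390],None,fx=3.2,fy=3.2))
im,d,P=load('top0'); X=xyz(P,d)[190:260,215:272].reshape(-1,3); m=X[abs(X[:,2]-117)<3]; print('plate',cv2.minAreaRect(m[:,:2].astype(np.float32)))
E
```

```text
top0 edge n 77 yaw -4.29 y@520 79.0 std 0.72 xr 420.0 724.0
top0 line n 46 yaw -3.56 y@520 234.0 std 0.2 x 468.3 577.0
t5 line n 46 yaw -3.58 y@520 233.4 std 0.2 x 468.3 577.0
plate ((517.1393432617188, 127.90039825439453), (122.37396240234375, 79.62926483154297), 86.79631805419922)
```

View pics/t5c.png

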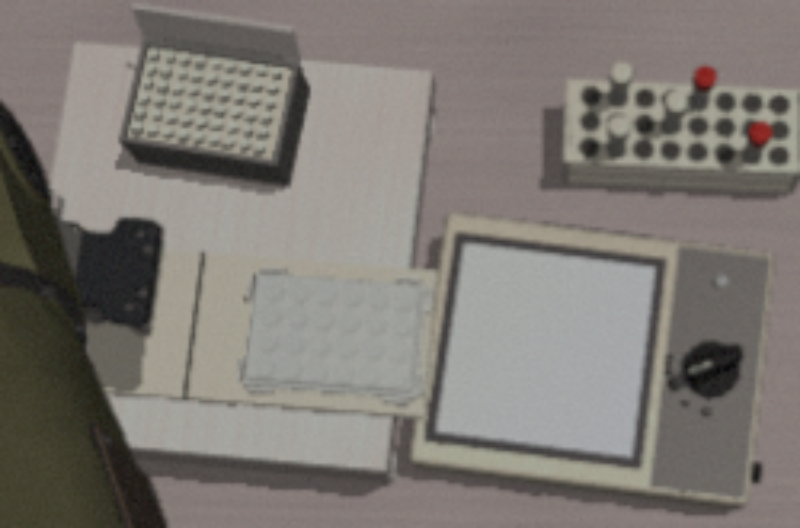

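Request:
jog_arm:
  moves:
    - [[0,-4,0,0,0,0],[0,-8,0,0,0,-0.1],[0,-10,0,0,0,-0.1],[0,-10,0,0,0,0],[0,-8,0,0,0,0]]

```text
clock: 9.15
eef_pos: [527.6, 266.6, 139.5]
eef_rot: [-0.242, 1.569, 1.259]
wrist_force: [0.4, 2.4, -0.2]
finger_gap: 11.8
```

```bash
python3 -c "
from h import *
st()"
```

```text
t 9.15 pos [527.6 266.6 139.5] xax [ 6.0e-04  1.8e-03 -1.0e+00] jawyaw-90 -4.0 z [0.07  0.998 0.002] F [ 0.4  2.4 -0.2] M [ 0.55  0.04 -0.05] gap 11.8 j [ 0.41  0.47  1.49  0.    1.18 -1.1 ]
```

Request:
jog_arm:
  moves:
    - [[0,-8,0,-0.1,0,-0.1],[0,-10,0,0,0,0],[0,-10,0,0,0,0],[0,-10,0,0,0,0],[0,-8,0,0,0,0]]

```text
clock: 9.65
eef_pos: [527.5, 215.8, 139.5]
eef_rot: [-1.5, 1.57, -0.002]
wrist_force: [0.1, 3.5, 0.1]
finger_gap: 11.5
```

```bash
python3 -c "
from h import *
st()"
```

```text
t 9.65 pos [527.5 215.8 139.5] xax [ 3.e-04 -0.e+00 -1.e+00] jawyaw-90 -4.17 z [0.073 0.997 0.   ] F [0.1 3.5 0.1] M [0.64 0.03 0.  ] gap 11.5 j [ 0.32  0.43  1.56 -0.    1.16 -1.17]
```

Request:
jog_arm:
  moves:
    - [[0,-10,0,0,0,0],[0,-10,0,0,0,0],[0,-10,0,0,0,0],[0,-6,0,0,0,0],[0,-2,0,0,0,0]]

```text
clock: 10.15
eef_pos: [527.6, 173.7, 139.8]
eef_rot: [-1.022, 1.57, 0.475]
wrist_force: [-1.0, 3.7, 0.5]
finger_gap: 11.6
```

```bash
python3 - <<'E'
from m import *
st(); im,d,P=grab('top','t6'); st(); cv2.imwrite('pics/t6c.png',cv2.resize(im[120:285,140:390],None,fx=3.2,fy=3.2,interpolation=cv2.INTER_CUBIC))
im,d,P=grab('wrist','w6')
E
```

```text
t 10.15 pos [527.6 173.7 139.8] xax [ 6.e-04  3.e-04 -1.e+00] jawyaw-90 -4.22 z [0.074 0.997 0.   ] F [-1.   3.7  0.5] M [ 0.82 -0.   -0.05] gap 11.6 j [ 0.25  0.39  1.6   0.    1.15 -1.25]
t 10.2 pos [527.6 173.5 139.7] xax [ 5.e-04 -1.e-04 -1.e+00] jawyaw-90 -4.22 z [ 0.074  0.997 -0.   ] F [ 0.2 -1.9 -1.2] M [-0.15 -0.03  0.03] gap 11.6 j [ 0.25  0.39  1.6  -0.    1.15 -1.25]
```

View pics/t6c.png

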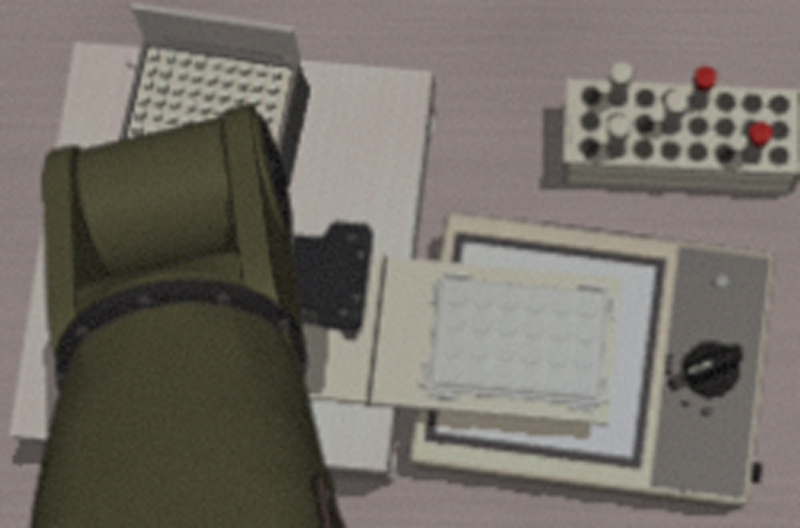

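```bash
cat >> m.py <<'E'
def ransac(p,tol,it=400):
    rng=np.random.default_rng(0); best=None
    for _ in range(it):
        i,j=rng.choice(len(p),2,replace=False)
        if abs(p[i,0]-p[j,0])<20: continue
        a=(p[j,1]-p[i,1])/(p[j,0]-p[i,0]); k=abs(p[:,1]-p[i,1]-a*(p[:,0]-p[i,0]))<tol
        if best is None or k.sum()>best.sum(): best=k
    a,b=np.polyfit(p[best,0],p[best,1],1); return a,b,best
def wr(fn):
    im,d,P=load(fn); X=xyz(P,d); g=cv2.GaussianBlur(cv2.cvtColor(im,cv2.COLOR_BGR2GRAY),(0,0),.6).astype(float)
    sh=(abs(X[...,2]-95)<3); E=[];L=[]
    for v in range(40,400):
        for u in range(2,620):
            # step: right pixel shelf, left pixel(s) lower
            if sh[v,u] and sh[v,u+4] and X[v,u-1,2]<85 and d[v,u-1]>0 : E.append(onz(P,(u-.5,v),95))
            if 4<u<600 and abs(X[v,u-5,2]-103)<3 and abs(X[v,u+5,2]-103)<3 and g[v,u]<.6*min(g[v,u-5],g[v,u+5]) and g[v,u]==g[v,u-3:u+4].min():
                q=g[v,u-1],g[v,u],g[v,u+1]; den=q[0]-2*q[1]+q[2]; L.append(onz(P,(u+(.5*(q[0]-q[2])/den if den else 0),v),103))
    for n,p,t in(('edge',E,.8),('line',L,.5)):
        p=np.array(p); print(n,len(p))
        if len(p)>10:
            a,b,k=ransac(p,t); q=p[k]; print('  n',k.sum(),'yaw',np.degrees(np.arctan(a)).round(2),'y@466,521,576',(a*np.array([466,521,576])+b).round(2),'x',q[:,0].min().round(1),q[:,0].max().round(1))
E
python3 - <<'E'
from m import *
line('t6',250,264,200,247); wr('w6')
im,d,P=load('w6'); cv2.imwrite('pics/w6v.png',im)
E
```

```text
t6 line n 40 yaw 9.5 y@520 107.6 std 2.99 x 468.1 573.8
edge 115
  n 115 yaw -4.32 y@466,521,576 [84.09 79.93 75.78] x 418.5 586.4
line 223
  n 184 yaw -4.22 y@466,521,576 [101.21  97.15  93.09] x 467.1 561.4
```

View pics/w6v.png

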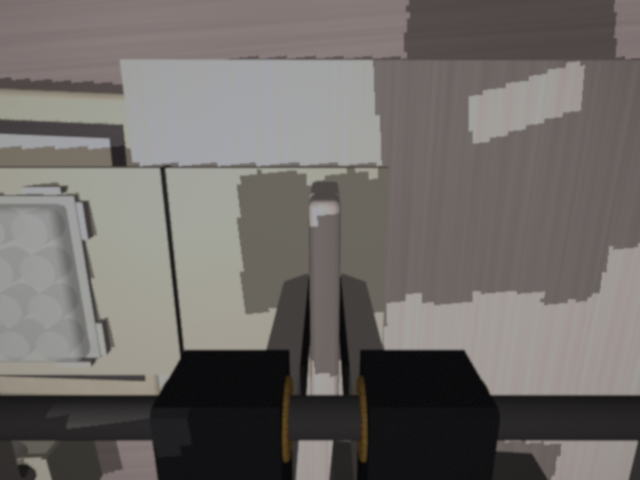

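Request:
jog_arm:
  moves:
    - [[0,-6,0,0,0,-0.1],[0,-6,0,0,0,0],[0,-3.5,-0.3,0,0,0],[0,0,0,0,0,0]]

```text
clock: 10.65
eef_pos: [527.7, 158.0, 139.7]
eef_rot: [-1.083, 1.57, 0.413]
wrist_force: [-0.7, 1.9, 0.8]
finger_gap: 11.8
```

```bash
python3 - <<'E'
from m import *
st(); manip.camera('wrist'); st(); grab('wrist','w7'); st(); wr('w7')
E
```

```text
t 10.65 pos [527.7 158.  139.7] xax [ 1.1e-03  5.0e-04 -1.0e+00] jawyaw-90 -4.26 z [0.074 0.997 0.001] F [-0.7  1.9  0.8] M [0.43 0.   0.01] gap 11.8 j [ 0.22  0.38  1.61  0.    1.14 -1.27]
t 10.7 pos [527.7 158.1 139.6] xax [ 1.e-03  2.e-04 -1.e+00] jawyaw-90 -4.26 z [0.074 0.997 0.   ] F [ 1.   0.4 -0.1] M [ 0.19 -0.09 -0.03] gap 11.5 j [ 0.22  0.38  1.61  0.    1.14 -1.27]
t 10.75 pos [527.7 158.1 139.6] xax [ 0.001  0.    -1.   ] jawyaw-90 -4.25 z [0.074 0.997 0.   ] F [0.6 0.1 0.5] M [ 0.01 -0.11 -0.01] gap 11.4 j [ 0.22  0.39  1.61 -0.    1.14 -1.27]
edge 108
  n 108 yaw -4.36 y@466,521,576 [84.07 79.88 75.69] x 418.5 467.0
line 227
  n 186 yaw -4.3 y@466,521,576 [85.87 81.73 77.59] x 467.1 561.4
```

Request:
jog_arm:
  moves:
    - [[0,-1.8,0,0,0.06,0],[0,0,0,0,0,0],[0,0,0,0,0,0]]

```text
clock: 11.05
eef_pos: [527.7, 156.4, 139.6]
eef_rot: [-0.313, 1.571, 1.183]
wrist_force: [0.2, 2.4, 1.8]
finger_gap: 11.6
```

```bash
python3 - <<'E'
from m import *
manip.camera('wrist'); st(); im,d,P=grab('wrist','w8'); st(); wr('w8'); im2,d2,P2=grab('top','t8'); 
# independent check: edge brightness on the bare strip beside board, -> same-image crop
c=cv2.resize(im[20:400,0:320],None,fx=1.5,fy=1.5,interpolation=cv2.INTER_CUBIC)
o=np.zeros((570,800,3),np.uint8); o[:,:480]=c; o[:240,480:800]=cv2.resize(im2[190:250,265:345],None,fx=4,fy=4)[:240,:320]; o[250:490,480:800]=cv2.resize(im2[170:260,220:340],(320,240)); cv2.imwrite('pics/m8.png',o)
X=xyz(P,d)
def pl(m):
    q=X[m]; A=np.c_[q[:,:2]-q[:,:2].mean(0),np.ones(len(q))]; c=np.linalg.lstsq(A,q[:,2],rcond=None)[0]; print('plane slope',c.round(4),len(q))
V,U=np.mgrid[:480,:640]
pl((abs(X[...,2]-103)<4)&(U<150)&(U>100)|((abs(X[...,2]-103)<4)&(U>180)&(U<300)&(V>160)&(V<300)))
pl((abs(X[...,2]-95)<3)&(U>390))
pl((abs(X[...,2]-95)<3)&(U>200)&(V<160))
E
```

```text
t 11.1 pos [527.7 156.4 139.6] xax [ 0.e+00  1.e-04 -1.e+00] jawyaw-90 -4.23 z [0.074 0.997 0.   ] F [0.8 2.8 0.9] M [ 0.5  -0.05 -0.04] gap 11.6 j [ 0.22  0.38  1.61  0.    1.14 -1.28]
t 11.15 pos [527.7 156.4 139.6] xax [ 1.e-04  1.e-04 -1.e+00] jawyaw-90 -4.23 z [0.074 0.997 0.   ] F [0.4 1.9 0.6] M [ 0.46 -0.06  0.  ] gap 11.8 j [ 0.22  0.38  1.61  0.    1.14 -1.28]
edge 109
  n 108 yaw -4.4 y@466,521,576 [84.07 79.84 75.6 ] x 418.6 466.7
line 222
  n 186 yaw -4.29 y@466,521,576 [84.22 80.1  75.98] x 467.2 561.5
plane slope [6.000000e-04 9.000000e-04 1.031432e+02] 25336
plane slope [-4.00000e-04 -6.00000e-04  9.50477e+01] 83256
plane slope [-1.00000e-03 -5.00000e-04  9.51168e+01] 45281
```

View pics/m8.png

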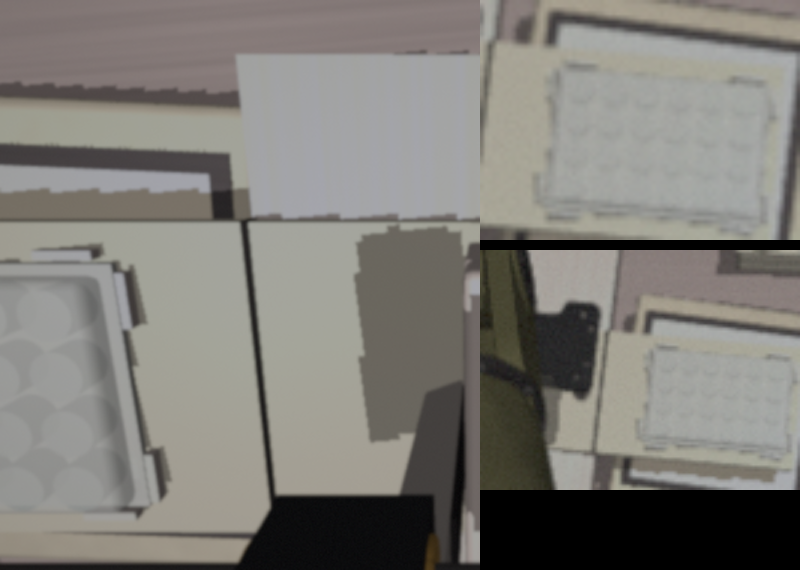

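```bash
python3 - <<'E'
from m import *
im,d,P=load('t8'); X=xyz(P,d)[195:250,270:335]; q=X[abs(X[...,2]-116)<6]; A=np.c_[q[:,:2]-q[:,:2].mean(0),np.ones(len(q))]
print('plate plane',np.linalg.lstsq(A,q[:,2],rcond=None)[0].round(4),cv2.minAreaRect(q[:,:2].astype(np.float32)))
st(); print(manip.sign_off())
E
```

```text
plate plane [ 4.700000e-03 -1.100000e-03  1.173005e+02] ((511.3036804199219, -22.902801513671875), (118.48944854736328, 92.34940338134766), 89.86112213134766)
t 11.2 pos [527.7 156.4 139.6] xax [ 1.e-04  1.e-04 -1.e+00] jawyaw-90 -4.24 z [0.074 0.997 0.   ] F [0.7 2.3 1.4] M [ 0.47 -0.05 -0.03] gap 11.9 j [ 0.22  0.38  1.61  0.    1.14 -1.28]
the job is handed in; nothing more can be done
None
```

I turned the selector clockwise to two dots, slid the board flat over the edge, and handed in at 11.2 s with the arm still holding the handle.

What the last checks showed:
- **Selector:** in the top picture the pointer is about 60° clockwise from off, on the two-dot position.
- **Line and edge:** the wrist camera put the scribed line within about 0.2–0.4 mm of the shelf edge, and the two are parallel to about 0.1°.
- **Board:** it is level to about 0.001 rad, with its top at 103 mm, and the arm's pose was steady.
- **Plate:** its top measured about 117 mm, which fits a seated plate, and in the top picture it sits between its stops. It lies over the window, roughly 9 mm off centre, well inside the window.
- **Light box:** nothing touches it. The board's underside is about 40 mm above it.
- **Surroundings:** no contact was planned with the other items and the small wrist forces show no sign of any. I did not re-measure their positions.

One disagreement: my first hand-read estimate of the shelf edge in the top picture was about 4 mm further out than the depth-based one. I used the wrist camera's same-image measurement instead, which matched the depth-based estimate and the given 105 mm from window to edge.

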